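Sort the stray bar tools to their places

ROBOT

A 6-joint arm with a two-finger parallel gripper is mounted at the origin on a cart in front of the work surface, level with it; the furniture and walls round the work are solid. World frame = base frame: x ahead of the robot, y to its left, z up, the work surface at z = 0. Lengths are in m, angles in degrees, forces in N, time in s.
With the tool pointing down it reaches from about 0.3 to 0.85 m from the base axis. Payload 4.2 kg.
Tool frame: the origin (TCP) lies at the very end of the fingers, on their centre line; the grasp point (between the pads) lies 19 mm behind it; z points along the fingers, y is the direction in which the jaws open and shut (so a half turn about z gives the same grasp; the last joint's range is limited). The gripper opens to 91 mm and grips with 3 to 60 N. Pads are 32 mm wide; open, the fingers measure 118 mm over their backs; the gripper's body (76 mm by 178 mm) begins 60 mm behind the grasp point.
Start: joints at [72.594, 18.312, 89.639, -0, 72.044, -1.146], TCP at [0.161, 0.552, 0.214] pointing down, gripper open.
Joint ranges: [-177.97, 177.97], [-48.28, 115.42], [12.27, 149.76], [-77.06, 257.06], [2.81, 150.46], [-146.56, 146.56]. Speed limits (degrees/s): [147.25, 147.25, 180, 180, 180, 180].

INTERFACE

Orientations are given as a 3x3 rotation matrix whose columns are the frame's x, y, z axes.
In Python, from cell import r, read_camera, camera_info gives the robot as it stands.
- The arm moves only by the shell command python3 -m pendant 'ROWS'. ROWS is JSON, a list of rows, each an object with "angular": the turn, a rotation vector about the tool's x, y, z in degrees, a list of three; "delta_pos": the shift along the tool's x, y, z in cm, a list of three; "claw": the opening, from 0 (shut) to 1 (fully open). A call has 1 to 12 rows; each row shifts and turns the commanded pose from where the row before left it, along the tool's axes as they then stand; what a row does not reach is not made up. A row lasts 1/8 s, in which the tool goes at most 62.5 mm and 10.7 degrees, less where a joint would pass 70% of its speed; a pose out of reach is approached as far as the arm can. A call with a gripper value outside its range is refused whole. The fingers move at their own pace and stop on an object; the grip force is fixed at half the most. Time passes only in rows, so rows that do not move let the fingers close. It gives the time, the measured TCP pose, the force and the opening at its end, in the units of the state.
- r.observe(): the state, without advancing time (a new reading comes with each control period).
- read_camera(name): name is "scene" or "top" or "wrist"; returns (picture, depth): 480x640x3 uint8, blue, green, red; 480x640 float32, m along the optical axis (not along the pixel's ray), 0 where there is no reading.
- camera_info(name): a dict with "fov_y" (degrees; the focal length in pixels is half the picture's height over the tangent of half this angle, whatever the lens; pixels are square), "cx", "cy" (the principal point, pixels), "D" ([k1, k2, p1, p2, k3] as OpenCV has them; the pictures are not rectified), "eye" and "orientation" of the camera in the world; the wrist camera has in their place "tool_from_camera" (4x4, takes a point from camera to tool coordinates, whose origin is the TCP and whose axes are the flange's). Camera axes: x right, y down, z forward; pixel columns grow to the right and rows downward; lengths in m; the calibration is good to about 2 mm. A picture is of the moment at which its call begins: read the wrist's pose just before it. camera_info takes no time and is no camera call.
- r.finish_job(): hands the job in, once; it reports no verdict.
The state is a dict: "t": time; "joint_pos": joint angles; "joint_vel": joint speeds; "effort": joint torques, N m; "position": TCP position; "tool_rot": TCP orientation; "ft_force": force on the tool from outside, world axes, zero at the start; "wrist_torque": the same for the moment, N m; "grip_width": finger opening in m.
Only numpy, scipy, OpenCV 4.12 (cv2) and the standard library are available. Lean on these libraries where they do the work, as an engineer would, in place of code of your own. Each camera call takes 0.05 s, during which the arm holds its last target. There are 200 camera calls.

TASK

Tidy the counter before the rush: put both small white label rolls on the spindle, one on top of the other with the post through their cores, stand the steel dosing cup upright in the middle of the cork coaster, and set the kitchen timer flat inside the little square dish. Leave the wide brown tape roll where it lies, and let go of everything at the end.

Things in the scene. Friction and masses are not known exactly. Their poses are not given: they have to be found in the camera images.
- roll_a_center (a point): Centre (half-way up) of one of two identical white label rolls: a ring lying flat, 64 mm outside diameter, 26 mm high, round hole through it about 26 mm across, along its z axis (up). 60 g. Can be gripped across its outside. The two rolls are interchangeable.
- roll_b_center (a point): Centre of the other, identical label roll (64 mm diameter, 26 mm high, hole about 26 mm), lying flat. Rolls, cup, timer and the three holders stand mixed in two rows across: four in the near row (x about 0.44, 102 mm apart, so fingers find more room in front and behind than at the sides), three in the far row (x about 0.56, 115 mm apart).
- dosing_cup_center (a point): Centre (half-way up) of the plain steel dosing cup: straight round open cup, no handle, 62 mm outside diameter, 51 mm high, mouth up (z axis up), foot 54 mm across. 110 g. Can be gripped across its outside.
- timer_center (a point): Centre (half-way up) of the wind-up kitchen timer: white round body 64 mm across with a green dial, 43 mm high in all. On top, over its middle, stands a straight upright grip bar 8 mm thick (along its x axis), 42 mm long (along its y axis), from 9.5 to 21.5 mm above this centre: pinch this bar from above. Below the bar the dial is 57 mm across. The dial does not turn. 70 g.
- spindle: Roll spindle, fixed where it stands: round wooden base 84 mm in diameter and 10 mm high with an upright steel post 10 mm thick in its middle; the post has a tapered tip that ends 66 mm above the counter. Origin on the post's axis, at the underside of the base (on the counter).
- coaster: Round cork coaster, 84 mm in diameter, 8 mm thick, fixed on the counter. Origin at the centre of its underside.
- dish: Small square steel dish with a dark rubber floor, fixed on the counter: 92 mm square outside, 84 mm inside, floor 4 mm above the counter, rim 12 mm above the counter. Origin at the centre of its underside; x and y axes along its sides.
- tape_roll: Wide brown tape roll, a bystander lying flat and loose: ring of 90 mm outside diameter, 24 mm high. Origin at the centre of its underside. Not to be moved. It lies behind the far row, before a tall black grinder whose chute juts out to x = 0.66, 0.18 m above the counter.
There are look-alikes about, which are no part of the job. What is shaped like the part that bears dosing_cup_center but blue is not meant.

How it is judged:
By the outcome, as a careful person would: the job done as asked, in the order asked, and still so for the second after the job is handed in, with the robot touching nothing.
It also fails if it takes over 96 s, if anything falls off the work surface, if the arm or the gripper's body presses on something with over 40 N, if the wrist force passes 120 N, or if a joint passes its speed limit or range.

## Working session

There is one attempt and no reset: what is moved stays moved. The work goes in short steps, Python scripts to look and compute and a shell command to move; the robot and the scene stay as the last step left them, time stands still between calls to the robot, and variables do not carry over. Pictures are saved under pics/ and viewed, about 12 in all and at most 16, crops included, and the job is handed in when it is done.

```bash
ls; mkdir -p pics; python3 - <<'E'
from cell import r, read_camera, camera_info
import cv2
s=r.observe(); print(s)
for n in("scene","top"):
    p,d=read_camera(n); cv2.imwrite(f"pics/{n}0.png",p); print(n,camera_info(n))
print(camera_info("wrist"))
E
```

```text
pics
{'t': 0.0, 'joint_pos': array([ 7.25926739e+01,  1.83505583e+01,  8.97063180e+01, -8.32955683e-04,
        7.20430219e+01, -1.14755067e+00]), 'joint_vel': array([ 0.0010429 , -0.05272073,  0.04411144, -0.06595449,  0.05969646,
       -0.05092218]), 'effort': array([-3.51048784e-04, -4.12468636e+01, -2.31977230e+01,  7.27864774e-02,
        4.54061979e-02, -1.29646214e-04]), 'position': array([0.16086503, 0.55151611, 0.21313173]), 'tool_rot': array([[-9.60003351e-01,  2.79988050e-01, -5.08409440e-04],
       [ 2.79988510e-01,  9.60001902e-01, -1.66783771e-03],
       [ 2.10994024e-05, -1.74347859e-03, -9.99998480e-01]]), 'ft_force': array([-0.02430896,  0.2512049 , -0.41438865]), 'wrist_torque': array([ 0.03139492, -0.04376175,  0.00665143]), 'grip_width': 0.09131100817538317}
scene {'fov_y': 52.73514870000237, 'cx': 328.27891052367494, 'cy': 244.6018646979161, 'D': array([0.00124951, 0.        , 0.        , 0.        , 0.        ]), 'eye': array([0.10230755, 0.00985604, 0.70264322]), 'orientation': array([[-0.50277891, -0.65570907,  0.56325748],
       [-0.86428447,  0.37000403,
[... 261 characters left out ...]
916073,  0.91485007]), 'orientation': array([[-0.02975094, -0.99821573,  0.05177105],
       [-0.99893028,  0.03152669,  0.03382837],
       [-0.03540018, -0.05070924, -0.99808587]])}
{'fov_y': 66.81671369690382, 'cx': 320.58032830324544, 'cy': 238.79390736099157, 'D': array([0.01875014, 0.        , 0.        , 0.        , 0.        ]), 'tool_from_camera': array([[ 1.05419955e-03, -9.70378793e-01, -2.41586190e-01,
         6.82212766e-02],
       [ 9.99999267e-01,  1.16686854e-03, -3.23303666e-04,
         6.74805857e-04],
       [ 5.95626345e-04, -2.41585672e-01,  9.70379312e-01,
        -1.69443435e-01],
       [ 0.00000000e+00,  0.00000000e+00,  0.00000000e+00,
         1.00000000e+00]])}
```

View pics/top0.png

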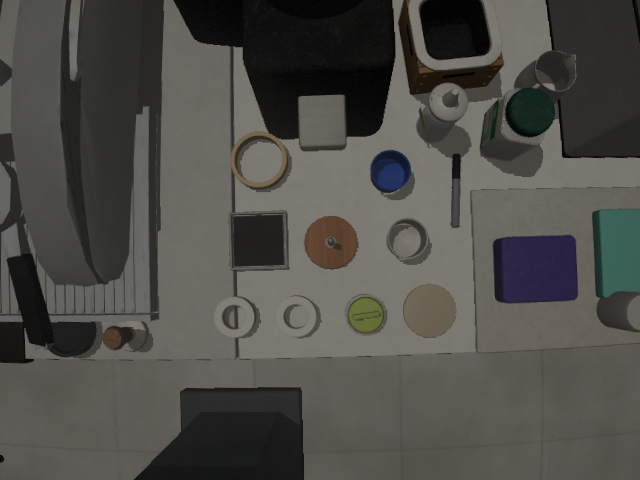

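View pics/scene0.png

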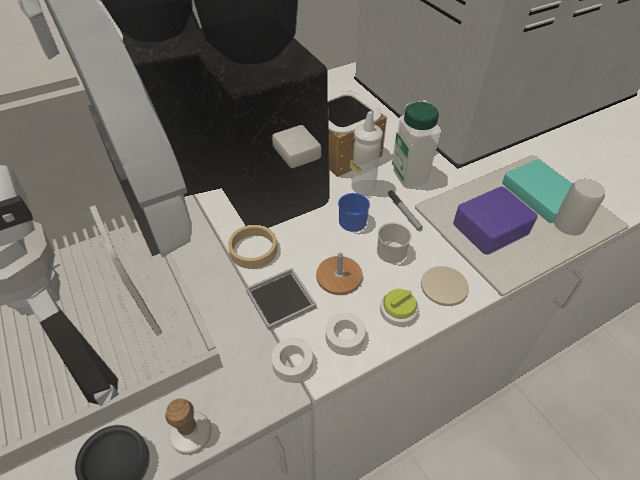

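The top picture shows the label rolls at about (235,317) and (297,317), timer (366,315), coaster (430,311), dish (259,240), spindle (331,242) and steel cup (408,240). The tape is at (259,160) and the blue decoy at (391,172). The scene view agrees.

```bash
cat > h.py <<'E'
import numpy as np, cv2
from cell import r, read_camera, camera_info
def cam(name):
    c=camera_info(name); f=240/np.tan(np.radians(c["fov_y"]/2))
    K=np.array([[f,0,c["cx"]],[0,f,c["cy"]],[0,0,1]])
    if name=="wrist":
        s=r.observe(); T=c["tool_from_camera"]; R=s["tool_rot"]@T[:3,:3]; e=s["position"]+s["tool_rot"]@T[:3,3]
    else: R,e=c["orientation"],c["eye"]
    return K,c["D"],R,e
def ray(C,px,z):
    K,D,R,e=C
    u=cv2.undistortPoints(np.array(px,float).reshape(-1,1,2),K,D).reshape(-1,2)
    d=np.c_[u,np.ones(len(u))]@R.T
    return e+d*((z-e[2])/d[:,2])[:,None]
def shot(name,fn,crop=None,k=1):
    C=cam(name); p,d=read_camera(name)
    q=p if crop is None else p[crop[1]:crop[3],crop[0]:crop[2]]
    cv2.imwrite("pics/"+fn,cv2.resize(q,None,fx=k,fy=k,interpolation=cv2.INTER_CUBIC)); return C,p,d
E
python3 - <<'E'
from h import *
C=cam("top")
for n,p,z in [("rollL",(235,317),.026),("rollR",(297,317),.026),("timer",(366,315),.03),("coaster",(430,311),.008),("dish",(259,240),.012),("spin base",(331,242),.01),("cup",(408,240),.051),("tape",(259,160),.024)]:
    print(n,ray(C,p,z).round(4))
p=cv2.imread("pics/top0.png")[190:350,210:470]
cv2.imwrite("pics/top_c.png",cv2.resize(p,None,fx=3,fy=3,interpolation=cv2.INTER_CUBIC))
E
```

```text
rollL [[ 0.44   -0.1328  0.026 ]]
rollR [[ 0.4377 -0.2292  0.026 ]]
timer [[ 0.4381 -0.335   0.03  ]]
coaster [[ 0.4393 -0.437   0.008 ]]
dish [[ 0.5592 -0.1717  0.012 ]]
spin base [[ 0.5525 -0.2849  0.01  ]]
cup [[ 0.5496 -0.4006  0.051 ]]
tape [[ 0.6844 -0.1761  0.024 ]]
```

View pics/top_c.png

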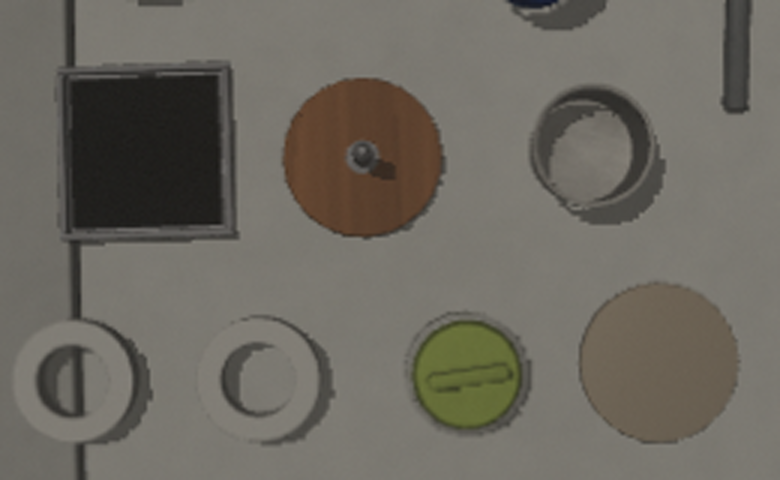

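```bash
python3 - <<'E'
from h import *
C=cam("top")
f=lambda u,v:(210+(u+.5)/3-.5,190+(v+.5)/3-.5)
for n,p,z in [("rollL",(74,380),.024),("rollR",(261,379),.024),("timer",(467,375),.03),("coaster",(659,362),.008),("dish",(149,152),.012),("spin base",(363,157),.01),("tip",(363,153),.066),("cup",(594,147),.051)]:
    print(n,ray(C,f(*p),z).round(4))
a,b=ray(C,[f(428,382),f(513,372)],.043); print("bar",a,b)
K,D,R,e=cam("scene"); _,d=read_camera("scene")
v,u=np.nonzero(d>0); n=cv2.undistortPoints(np.c_[u,v].astype(float).reshape(-1,1,2),K,D).reshape(-1,2)
P=e+(np.c_[n,np.ones(len(n))]*d[v,u][:,None])@R.T
for y in np.arange(-.15,.5,.05):
    print(round(y,2),[round(float(P[m,2].max()),2) if (m:=(abs(P[:,1]-y)<.025)&(abs(P[:,0]-x)<.025)).any() else None for x in np.arange(.2,.65,.05)])
E
```

```text
rollL [[ 0.4409 -0.1314  0.024 ]]
rollR [[ 0.4391 -0.2285  0.024 ]]
timer [[ 0.4386 -0.334   0.03  ]]
coaster [[ 0.4404 -0.436   0.008 ]]
dish [[ 0.5586 -0.1722  0.012 ]]
spin base [[ 0.5525 -0.2844  0.01  ]]
tip [[ 0.5514 -0.2847  0.066 ]]
cup [[ 0.5516 -0.4002  0.051 ]]
bar [ 0.43663406 -0.31370748  0.043     ] [ 0.44031243 -0.35652172  0.043     ]
-0.15 [None, None, None, 0.0, 0.03, 0.03, 0.02, 0.02, 0.02]
-0.1 [None, None, None, 0.0, 0.03, 0.03, 0.0, 0.0, 0.0]
-0.05 [None, None, None, 0.0, 0.0, 0.13, 0.4, 0.43, 0.45]
0.0 [None, None, None, 0.0, 0.02, 0.13, 0.4, 0.43, 0.45]
0.05 [None, None, None, 0.0, 0.09, 0.13, 0.27, 0.3, 0.3]
0.1 [None, None, None, 0.0, 0.21, 0.21, 0.21, 0.36, 0.34]
0.15 [None, None, None, None, 0.04, 0.21, 0.21, 0.33, 0.32]
0.2 [None, None, None, None, 0.04, 0.13, 0.12, 0.22, 0.22]
0.25 [None, None, None, None, None, 0.13, 0.12, 0.11, 0.09]
0.3 [None, None, None, None, None, None, 0.0, None, None]
0.35 [None, None, None, None, None, None, None, None, None]
0.4 [None, None, None, None, None, None, None, None, None]
0.45 [None, None, None, None, None, None, None, None, None]
```

```bash
cat > m.py <<'E'
from h import *
A=[]
for n in ("scene","top"):
    K,D,R,e=cam(n); _,d=read_camera(n)
    v,u=np.nonzero(d>0); q=cv2.undistortPoints(np.c_[u,v].astype(float).reshape(-1,1,2),K,D).reshape(-1,2)
    A.append(e+(np.c_[q,np.ones(len(q))]*d[v,u][:,None])@R.T)
P=np.vstack(A); P=P[(P[:,1]<.1)&(P[:,1]>-.12)]
zb=[.02,.06,.1,.15,.2,.25,.3,.35,.4,.5]
for x in np.arange(.34,.62,.02):
    print(round(x,2),[round(float(P[m,1].min()),3) if (m:=(abs(P[:,0]-x)<.01)&(P[:,2]>a)&(P[:,2]<b)).sum()>2 else None for a,b in zip(zb,zb[1:])])
E
python3 m.py
```

```text
0.34 [None, None, None, None, None, None, None, None, None]
0.36 [None, None, None, None, None, None, None, None, None]
0.38 [None, None, None, None, None, None, None, None, None]
0.4 [0.032, 0.027, None, 0.097, None, None, None, None, None]
0.42 [-0.12, 0.025, None, 0.084, 0.09, None, None, None, None]
0.44 [-0.116, -0.03, -0.03, 0.085, 0.093, None, None, None, None]
0.46 [-0.12, -0.029, -0.03, 0.091, 0.096, None, None, None, None]
0.48 [None, -0.028, -0.03, 0.098, 0.098, None, None, None, None]
0.5 [None, -0.029, -0.03, 0.025, 0.029, -0.049, -0.051, -0.057, None]
0.52 [None, -0.029, -0.03, None, 0.03, -0.056, -0.056, -0.057, -0.056]
0.54 [None, -0.029, -0.03, None, None, -0.056, -0.056, -0.057, -0.057]
0.56 [None, -0.029, -0.03, None, None, -0.056, -0.058, -0.057, -0.058]
0.58 [-0.016, -0.028, -0.03, None, None, -0.055, -0.058, -0.058, -0.057]
0.6 [-0.015, -0.029, -0.03, None, None, -0.056, -0.058, -0.058, -0.057]
```

```bash
python3 -m pendant '[{"angular":[0,0,0],"delta_pos":[-3.37,-4.9,-0.5],"claw":1},{"angular":[0,0,0],"delta_pos":[-3.37,-4.9,-0.5],"claw":1},{"angular":[0,0,0],"delta_pos":[-3.37,-4.9,-0.5],"claw":1},{"angular":[0,0,0],"delta_pos":[-3.37,-4.9,-0.5],"claw":1},{"angular":[0,0,0],"delta_pos":[-3.37,-4.9,-0.5],"claw":1},{"angular":[0,0,0],"delta_pos":[-3.37,-4.9,-0.5],"claw":1},{"angular":[0,0,0],"delta_pos":[-3.37,-4.9,-0.5],"claw":1},{"angular":[0,0,0],"delta_pos":[-3.37,-4.9,-0.5],"claw":1}]'
```

```text
t: 1.25
position: [0.3102, 0.0985, 0.2544]
tool_rot: [[-0.96, 0.279, 0.002], [0.279, 0.96, 0.0], [-0.001, 0.001, -1.0]]
ft_force: [1.5, 0.9, -0.0]
grip_width: 0.0909
```

```bash
python3 -m pendant '[{"angular":[0,0,0],"delta_pos":[-3.58,-4.62,0.9],"claw":1},{"angular":[0,0,0],"delta_pos":[-3.58,-4.62,0.9],"claw":1},{"angular":[0,0,0],"delta_pos":[-3.58,-4.62,0.9],"claw":1},{"angular":[0,0,0],"delta_pos":[-3.58,-4.62,0.9],"claw":1},{"angular":[0,0,0],"delta_pos":[-3.58,-4.62,0.9],"claw":1},{"angular":[0,0,0],"delta_pos":[-3.58,-4.62,0.9],"claw":1},{"angular":[0,0,10.5],"delta_pos":[0,0,0],"claw":1},{"angular":[0,0,10.5],"delta_pos":[0,0,0],"claw":1},{"angular":[0,0,10.5],"delta_pos":[0,0,0],"claw":1},{"angular":[0,0,10.5],"delta_pos":[0,0,0],"claw":1},{"angular":[0,0,10.5],"delta_pos":[0,0,0],"claw":1},{"angular":[0,0,10.5],"delta_pos":[0,0,0],"claw":1}]'
python3 -m pendant '[{"angular":[0,0,10.5],"delta_pos":[0,0,0],"claw":1},{"angular":[0,0,0.2],"delta_pos":[0,0,0],"claw":1}]'
python3 - <<'E'
from h import *
import pickle
C,p,d=shot("wrist","w1.png"); pickle.dump(C,open("C1.pkl","wb"))
print(r.observe()["position"],r.observe()["tool_rot"])
E
```

```text
t: 2.75
position: [0.4385, -0.226, 0.1998]
tool_rot: [[-0.18, 0.984, -0.0], [0.984, 0.18, 0.0], [0.0, -0.0, -1.0]]
ft_force: [0.4, -0.4, 0.2]
grip_width: 0.0911
t: 3.0
position: [0.4386, -0.226, 0.1999]
tool_rot: [[-0.003, 1.0, -0.0], [1.0, 0.003, 0.0], [0.0, -0.0, -1.0]]
ft_force: [-0.5, 0.9, 0.2]
grip_width: 0.091
[ 0.43858422 -0.22601618  0.19986204] [[-3.53632066e-03  9.99993740e-01 -1.23406109e-04]
 [ 9.99993735e-01  3.53633958e-03  1.53460630e-04]
 [ 1.53896075e-04 -1.22862650e-04 -9.99999981e-01]]
```

View pics/w1.png

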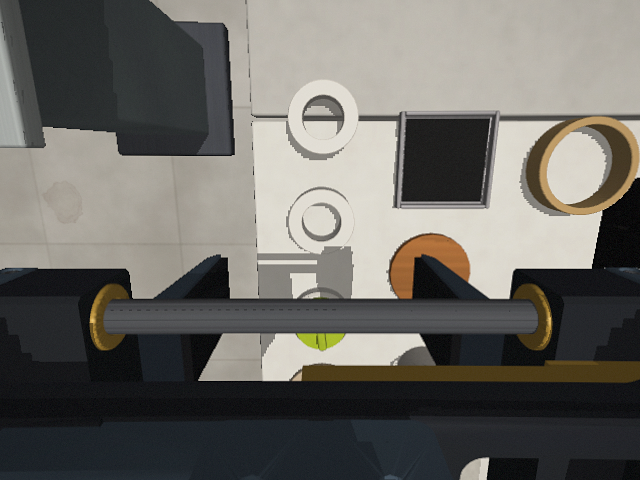

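The wrist view shows the near roll's ring centre at about (320,219), the left roll at (323,117), the dish at (447,160), and the spindle base partly hidden.

```bash
python3 - <<'E'
from h import *
import pickle
C=pickle.load(open("C1.pkl","rb"))
print(ray(C,[(320,219),(323,117)],.026).round(4), ray(C,[(448,160)],.012).round(4), ray(C,[(430,272)],.01).round(4))
E
```

```text
[[ 0.4378 -0.2236  0.026 ]
 [ 0.4401 -0.1307  0.026 ]] [[ 0.5601 -0.1684  0.012 ]] [[ 0.5523 -0.2823  0.01  ]]
```

```bash
python3 -m pendant '[{"angular":[0,0,0],"delta_pos":[0,0,6],"claw":1},{"angular":[0,0,0],"delta_pos":[0,0,6],"claw":1},{"angular":[0,0,0],"delta_pos":[0,0,5],"claw":1},{"angular":[0,0,0],"delta_pos":[0,0,2.3],"claw":1},{"angular":[0,0,0],"delta_pos":[0,0,0],"claw":0.5},{"angular":[0,0,0],"delta_pos":[0,0,0],"claw":0.5},{"angular":[0,0,0],"delta_pos":[0,0,0],"claw":0.5},{"angular":[0,0,0],"delta_pos":[0,0,0],"claw":0.5},{"angular":[0,0,0],"delta_pos":[0,0,0],"claw":0.5}]'
```

```text
t: 4.18
position: [0.4396, -0.2266, 0.0083]
tool_rot: [[-0.001, 1.0, 0.003], [1.0, 0.001, -0.001], [-0.001, 0.003, -1.0]]
ft_force: [-0.1, -0.8, 6.5]
grip_width: 0.0626
```

```bash
python3 -m pendant '[{"angular":[0,0,0],"delta_pos":[0,0,-4],"claw":0.5},{"angular":[0,0,0],"delta_pos":[0,0,-4.2],"claw":0.5},{"angular":[0,0,0],"delta_pos":[-2.8,5.5,0],"claw":0.5},{"angular":[0,0,0],"delta_pos":[-2.9,5.7,0],"claw":0.5},{"angular":[0,0,0],"delta_pos":[0,0,0],"claw":0.5},{"angular":[0,0,0],"delta_pos":[0,0,0],"claw":0.5}]'
python3 - <<'E'
from h import *
import pickle
C,p,d=shot("wrist","w2.png",(180,160,500,400),2.5); pickle.dump(C,open("C1.pkl","wb"))
shot("scene","s2.png",(230,160,470,340),3.3)
E
```

```text
t: 4.92
position: [0.5483, -0.2817, 0.0882]
tool_rot: [[-0.001, 1.0, -0.002], [1.0, 0.001, 0.001], [0.001, -0.002, -1.0]]
ft_force: [1.3, -0.2, -0.4]
grip_width: 0.0627
```

View pics/w2.png

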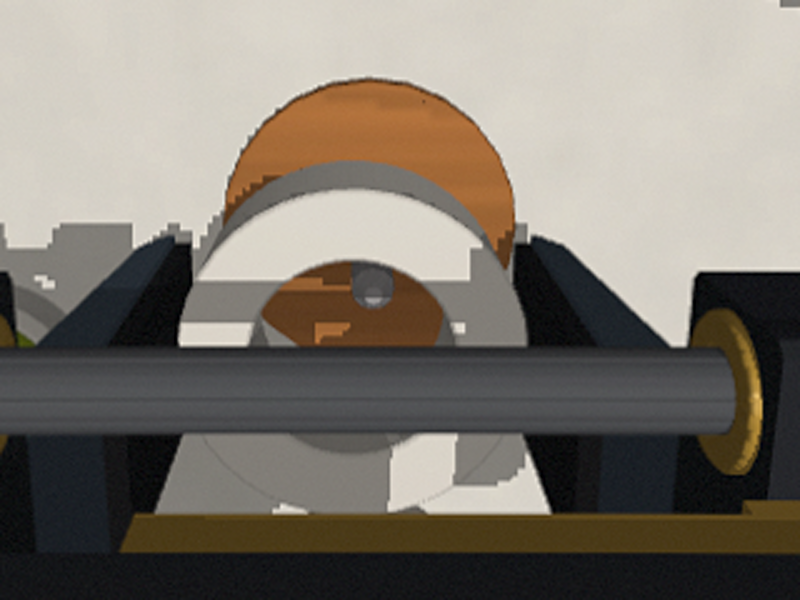

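View pics/s2.png

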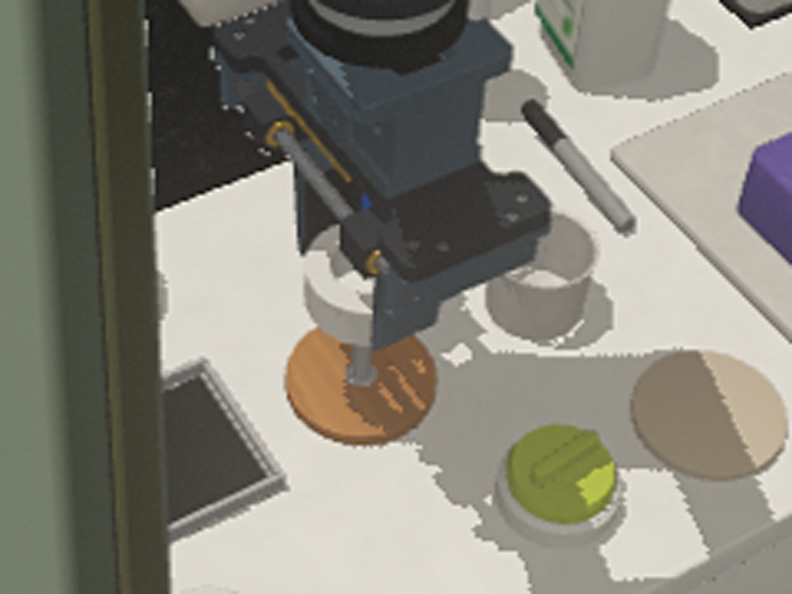

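The wrist crop shows the post tip at crop (374,290) and the ring's hole centre at (352,356). The scene view shows the roll held level above the post.

```bash
python3 - <<'E'
from h import *
import pickle
C=pickle.load(open("C1.pkl","rb"))
g=lambda u,v:(180+u/2.5,160+v/2.5)
print(ray(C,[g(352,356)],.106).round(4), ray(C,[g(374,288)],.066).round(4), ray(C,[g(370,78+145)],.01).round(4))
E
```

```text
[[ 0.548  -0.2806  0.106 ]] [[ 0.5529 -0.2819  0.066 ]] [[ 0.553  -0.2825  0.01  ]]
```

```bash
python3 -m pendant '[{"angular":[0,0,0],"delta_pos":[-0.15,0.5,0],"claw":0.5},{"angular":[0,0,0],"delta_pos":[0,0,2],"claw":0.5},{"angular":[0,0,0],"delta_pos":[0,0,2.5],"claw":0.5},{"angular":[0,0,0],"delta_pos":[0,0,2],"claw":0.5},{"angular":[0,0,0],"delta_pos":[0,0,0.5],"claw":0.5},{"angular":[0,0,0],"delta_pos":[0,0,0],"claw":0.5}]'
```

```text
t: 5.78
position: [0.5546, -0.2838, 0.0196]
tool_rot: [[-0.001, 1.0, 0.001], [1.0, 0.001, -0.0], [-0.0, 0.001, -1.0]]
ft_force: [-0.1, 0.0, -1.0]
grip_width: 0.063
```

```bash
python3 -m pendant '[{"angular":[0,0,0],"delta_pos":[0,0,0.1],"claw":0.5},{"angular":[0,0,0],"delta_pos":[0,0,0],"claw":1},{"angular":[0,0,0],"delta_pos":[0,0,0],"claw":1},{"angular":[0,0,0],"delta_pos":[0,0,0],"claw":1},{"angular":[0,0,0],"delta_pos":[0,0,-4],"claw":1},{"angular":[0,0,0],"delta_pos":[0,0,-5],"claw":1},{"angular":[0,0,0],"delta_pos":[0,0,-4],"claw":1},{"angular":[0,0,0],"delta_pos":[4.7,-3.7,0],"claw":1},{"angular":[0,0,0],"delta_pos":[4.7,-3.7,0],"claw":1},{"angular":[0,0,0],"delta_pos":[4.7,-3.7,0],"claw":1},{"angular":[0,0,0],"delta_pos":[1,-0.3,0],"claw":1},{"angular":[0,0,0],"delta_pos":[0,0,0],"claw":1}]'
python3 - <<'E'
from h import *
import pickle
print(r.observe()["position"])
C,p,d=shot("wrist","w3.png"); pickle.dump(C,open("C1.pkl","wb"))
E
```

```text
t: 7.28
position: [0.441, -0.1328, 0.1485]
tool_rot: [[-0.002, 1.0, 0.002], [1.0, 0.002, -0.001], [-0.001, 0.002, -1.0]]
ft_force: [-0.1, 0.1, -0.7]
grip_width: 0.091
[ 0.44099229 -0.13281595  0.14850777]
```

View pics/w3.png

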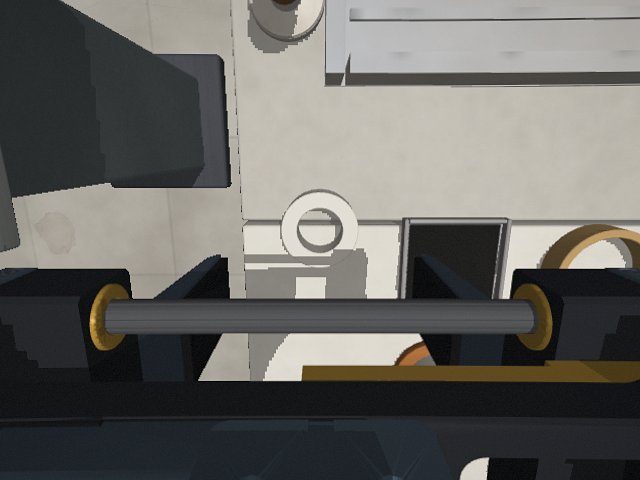

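Roll L's top is at (320,229), under the tool within a few mm, so I am descending.

```bash
python3 - <<'E'
from h import *
import pickle
C=pickle.load(open("C1.pkl","rb")); print(ray(C,[(320,228)],.026).round(4))
E
python3 -m pendant '[{"angular":[0,0,0],"delta_pos":[0.1,0,6],"claw":1},{"angular":[0,0,0],"delta_pos":[0.1,0,5],"claw":1},{"angular":[0,0,0],"delta_pos":[0,0,3],"claw":1},{"angular":[0,0,0],"delta_pos":[0,0,0.1],"claw":1},{"angular":[0,0,0],"delta_pos":[0,0,0],"claw":0.5},{"angular":[0,0,0],"delta_pos":[0,0,0],"claw":0.5},{"angular":[0,0,0],"delta_pos":[0,0,0],"claw":0.5},{"angular":[0,0,0],"delta_pos":[0,0,0],"claw":0.5}]'
```

```text
[[ 0.4405 -0.1281  0.026 ]]
t: 8.32
position: [0.4411, -0.1312, 0.008]
tool_rot: [[-0.001, 1.0, 0.002], [1.0, 0.001, -0.001], [-0.001, 0.002, -1.0]]
ft_force: [-0.5, -0.3, 6.0]
grip_width: 0.0626
```

```bash
python3 -m pendant '[{"angular":[0,0,0],"delta_pos":[0,0,-4],"claw":0.5},{"angular":[0,0,0],"delta_pos":[0,0,-4.2],"claw":0.5},{"angular":[0,0,0],"delta_pos":[-3.83,2.8,0],"claw":0.5},{"angular":[0,0,0],"delta_pos":[-3.83,2.8,0],"claw":0.5},{"angular":[0,0,0],"delta_pos":[-3.83,2.8,0],"claw":0.5},{"angular":[0,0,0],"delta_pos":[-3.83,2.8,0],"claw":0.5},{"angular":[0,0,0],"delta_pos":[0,0,0],"claw":0.5},{"angular":[0,0,0],"delta_pos":[0,0,0],"claw":0.5}]'
python3 - <<'E'
from h import *
import pickle
C,p,d=shot("wrist","w4.png",(180,160,500,400),2.5); pickle.dump(C,open("C1.pkl","wb"))
E
```

```text
t: 9.32
position: [0.5515, -0.2833, 0.0884]
tool_rot: [[-0.0, 1.0, -0.002], [1.0, 0.0, 0.001], [0.001, -0.002, -1.0]]
ft_force: [-0.0, 0.0, -1.4]
grip_width: 0.0626
```

View pics/w4.png

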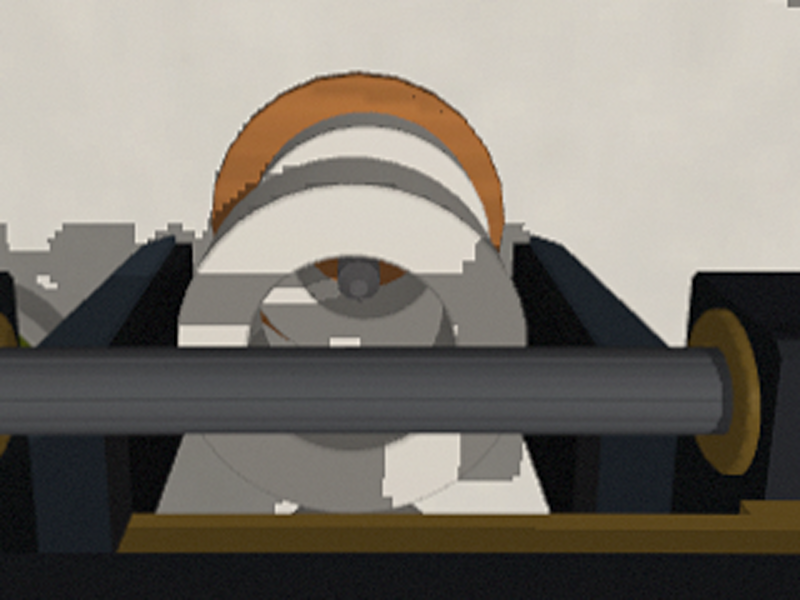

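The first roll sits on the post. The tip is at (360,283) and the held hole centre at (352,353), so about 2 mm in x and 1 mm in y remain.

```bash
python3 -m pendant '[{"angular":[0,0,0],"delta_pos":[-0.1,0.2,0],"claw":0.5},{"angular":[0,0,0],"delta_pos":[0,0,2],"claw":0.5},{"angular":[0,0,0],"delta_pos":[0,0,1.8],"claw":0.5},{"angular":[0,0,0],"delta_pos":[0,0,0.5],"claw":0.5},{"angular":[0,0,0],"delta_pos":[0,0,0.1],"claw":0.5},{"angular":[0,0,0],"delta_pos":[0,0,0],"claw":0.5}]'
```

```text
t: 10.12
position: [0.5549, -0.2851, 0.0457]
tool_rot: [[-0.001, 1.0, 0.001], [1.0, 0.001, -0.001], [-0.001, 0.001, -1.0]]
ft_force: [0.1, 0.3, -1.0]
grip_width: 0.0626
```

```bash
python3 -m pendant '[{"angular":[0,0,0],"delta_pos":[0,0,0.1],"claw":0.5},{"angular":[0,0,0],"delta_pos":[0,0,0],"claw":1},{"angular":[0,0,0],"delta_pos":[0,0,0],"claw":1},{"angular":[0,0,0],"delta_pos":[0,0,0],"claw":1},{"angular":[0,0,0],"delta_pos":[0,0,-5],"claw":1},{"angular":[0,0,0],"delta_pos":[0,0,-5.3],"claw":1},{"angular":[0,0,0],"delta_pos":[-5.7,-0.2,0],"claw":1},{"angular":[0,0,0],"delta_pos":[-5.8,-0.1,0],"claw":1},{"angular":[0,0,0],"delta_pos":[0,0,0],"claw":1},{"angular":[0,0,0],"delta_pos":[0,0,0],"claw":1}]'
python3 - <<'E'
from h import *
import pickle
C,p,d=shot("wrist","w5.png",(160,60,520,330),2.2); pickle.dump(C,open("C1.pkl","wb"))
E
```

```text
t: 11.38
position: [0.5511, -0.3995, 0.1464]
tool_rot: [[-0.0, 1.0, -0.001], [1.0, 0.0, 0.001], [0.001, -0.001, -1.0]]
ft_force: [-1.0, 0.0, 0.3]
grip_width: 0.0915
```

View pics/w5.png

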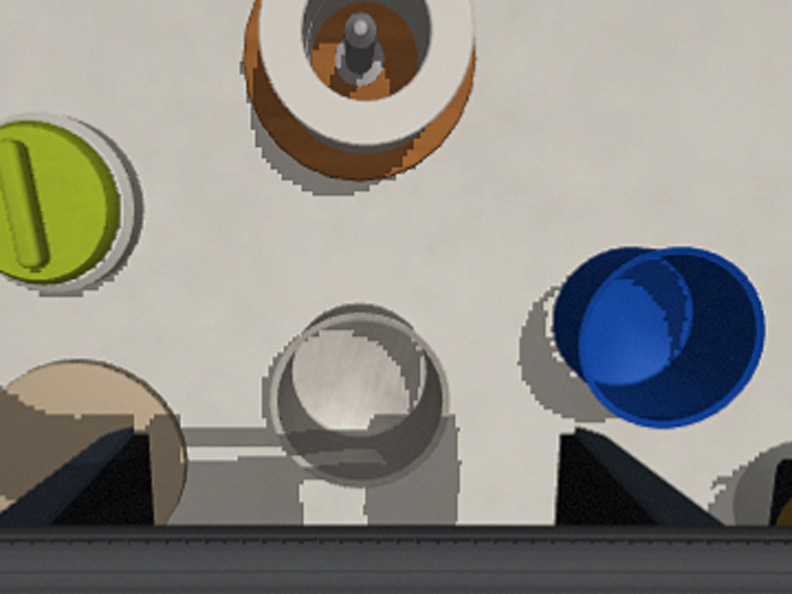

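Both rolls are threaded on the post. The steel cup's rim centre is at crop (360,399), and the blue decoy's near edge at (578,337).

```bash
python3 - <<'E'
from h import *
import pickle
C=pickle.load(open("C1.pkl","rb"))
g=lambda u,v:(160+u/2.2,60+v/2.2)
print("cup,blue edge, blue c",ray(C,[g(360,399),g(578,337),g(672,337)],.051).round(4))
print("timer bar ends",ray(C,[g(5,140),g(35,268)],.043).round(4), "timer right dial edge", ray(C,[g(120,205)],.031).round(4))
E
```

```text
cup,blue edge, blue c [[ 0.5531 -0.3989  0.051 ]
 [ 0.6259 -0.3774  0.051 ]
 [ 0.6572 -0.3774  0.051 ]]
timer bar ends [[ 0.4378 -0.3145  0.043 ]
 [ 0.4434 -0.3555  0.043 ]] timer right dial edge [[ 0.47   -0.3349  0.031 ]]
```

```bash
python3 -m pendant '[{"angular":[0,0,0],"delta_pos":[0,0.1,6],"claw":1},{"angular":[0,0,0],"delta_pos":[0,0,4],"claw":1},{"angular":[0,0,0],"delta_pos":[0,0,2.4],"claw":1},{"angular":[0,0,0],"delta_pos":[0,0,0.1],"claw":1},{"angular":[0,0,0],"delta_pos":[0,0,0],"claw":0.5},{"angular":[0,0,0],"delta_pos":[0,0,0],"claw":0.5},{"angular":[0,0,0],"delta_pos":[0,0,0],"claw":0.5},{"angular":[0,0,0],"delta_pos":[0,0,0],"claw":0.5}]'
```

```text
t: 12.42
position: [0.553, -0.4002, 0.023]
tool_rot: [[-0.0, 1.0, 0.002], [1.0, 0.0, -0.001], [-0.001, 0.002, -1.0]]
ft_force: [-0.0, 0.6, 3.4]
grip_width: 0.0603
```

```bash
python3 -m pendant '[{"angular":[0,0,0],"delta_pos":[0,0,-3],"claw":0.5},{"angular":[0,0,0],"delta_pos":[0,0,-3],"claw":0.5},{"angular":[0,0,0],"delta_pos":[-1.2,-3.8,0],"claw":0.5},{"angular":[0,0,0],"delta_pos":[-1.2,-3.8,0],"claw":0.5},{"angular":[0,0,0],"delta_pos":[-1.2,-3.7,0],"claw":0.5},{"angular":[0,0,0],"delta_pos":[0,0,0],"claw":0.5},{"angular":[0,0,0],"delta_pos":[0,0,0],"claw":0.5}]'
python3 - <<'E'
from h import *
import pickle
C,p,d=shot("wrist","w6.png",(180,100,500,340),2.5); pickle.dump(C,open("C1.pkl","wb"))
E
```

```text
t: 13.3
position: [0.4399, -0.4362, 0.082]
tool_rot: [[-0.0, 1.0, 0.001], [1.0, 0.0, -0.0], [-0.0, 0.001, -1.0]]
ft_force: [-0.0, -0.8, -0.4]
grip_width: 0.0599
```

View pics/w6.png

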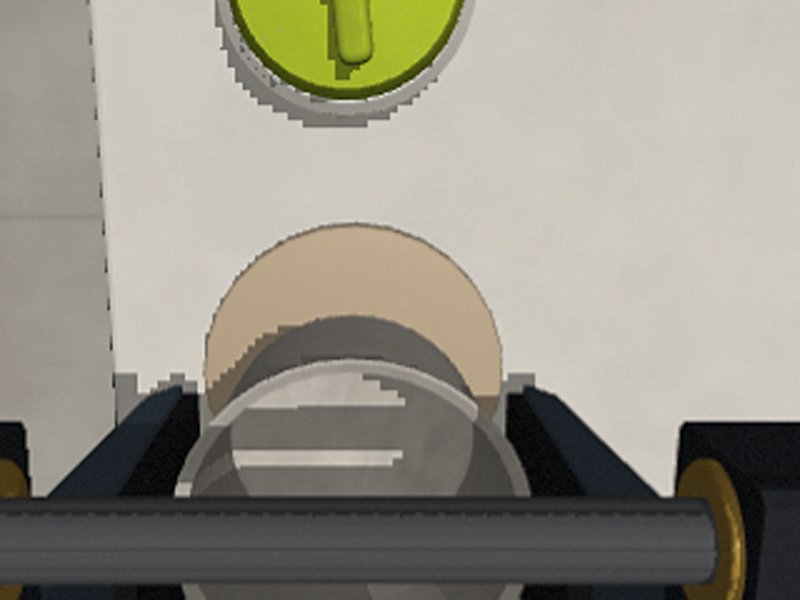

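The coaster's far edge is at crop (354,224), with sides at 204 and 502. The cup rim's far edge is at (354,360), with sides at 180 and 528.

```bash
python3 - <<'E'
from h import *
import pickle
C=pickle.load(open("C1.pkl","rb"))
g=lambda u,v:(180+u/2.5,100+v/2.5)
print("coaster edge y-.042, sides",ray(C,[g(354,224),g(204,365),g(502,365)],.008).round(4))
print("cup edge y-.031, sides",ray(C,[g(354,360),g(177,500),g(530,500)],.110).round(4))
E
```

```text
coaster edge y-.042, sides [[ 0.4403 -0.3947  0.008 ]
 [ 0.3988 -0.4337  0.008 ]
 [ 0.4814 -0.4336  0.008 ]]
cup edge y-.031, sides [[ 0.4399 -0.4053  0.11  ]
 [ 0.4104 -0.4295  0.11  ]
 [ 0.4693 -0.4294  0.11  ]]
```

```bash
python3 -m pendant '[{"angular":[0,0,0],"delta_pos":[0,0,3],"claw":0.5},{"angular":[0,0,0],"delta_pos":[0,0,1.7],"claw":0.5},{"angular":[0,0,0],"delta_pos":[0,0,0.3],"claw":0.5},{"angular":[0,0,0],"delta_pos":[0,0,0],"claw":0.5},{"angular":[0,0,0],"delta_pos":[0,0,0],"claw":0.5}]'
```

```text
t: 13.98
position: [0.44, -0.4365, 0.0324]
tool_rot: [[-0.001, 1.0, 0.001], [1.0, 0.001, -0.001], [-0.001, 0.001, -1.0]]
ft_force: [0.4, -0.3, -0.7]
grip_width: 0.0601
```

```bash
python3 -m pendant '[{"angular":[0,0,0],"delta_pos":[0,0,0.1],"claw":0.5},{"angular":[0,0,0],"delta_pos":[0,0,0],"claw":1},{"angular":[0,0,0],"delta_pos":[0,0,0],"claw":1},{"angular":[0,0,0],"delta_pos":[0,0,0],"claw":1},{"angular":[0,0,0],"delta_pos":[0,0,-4.5],"claw":1},{"angular":[0,0,0],"delta_pos":[0,0,-5],"claw":1},{"angular":[0,0,0],"delta_pos":[5,0,0],"claw":0.5},{"angular":[0,0,0],"delta_pos":[5.1,0,0],"claw":0.5},{"angular":[0,0,-6],"delta_pos":[0,0,0],"claw":0.5},{"angular":[0,0,0],"delta_pos":[0,0,0],"claw":0.5},{"angular":[0,0,0],"delta_pos":[0,0,0],"claw":0.5}]'
python3 - <<'E'
from h import *
import pickle
C,p,d=shot("wrist","w7.png",(180,100,500,340),2.5); pickle.dump(C,open("C1.pkl","wb"))
E
```

```text
t: 15.35
position: [0.4396, -0.3356, 0.126]
tool_rot: [[-0.103, 0.995, 0.0], [0.995, 0.103, -0.0], [-0.0, 0.0, -1.0]]
ft_force: [-0.4, 0.1, 0.2]
grip_width: 0.0466
```

View pics/w7.png

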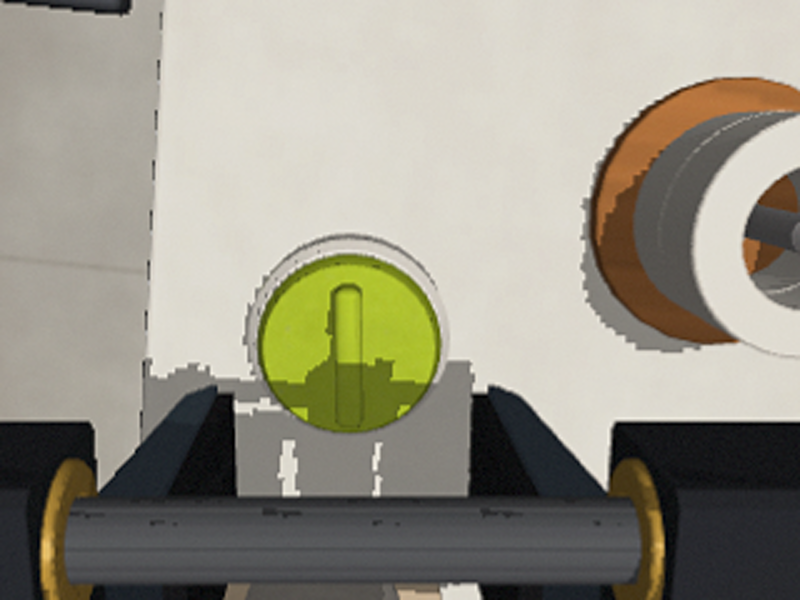

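The bar runs from crop (348,285) to (349,427), square to the jaws. The two rolls on the post show their seam.

```bash
python3 - <<'E'
from h import *
import pickle
C=pickle.load(open("C1.pkl","rb"))
g=lambda u,v:(180+u/2.5,100+v/2.5)
P=ray(C,[g(348.5,285),g(348.5,427)],.043); s=r.observe()
print(P.round(4), (P.mean(0)-s["position"])@s["tool_rot"]*100)
E
python3 -m pendant '[{"angular":[0,0,0],"delta_pos":[0,0,4],"claw":0.5},{"angular":[0,0,0],"delta_pos":[0,0,3],"claw":0.5},{"angular":[0,0,0],"delta_pos":[0,0,1.5],"claw":0.5},{"angular":[0,0,0],"delta_pos":[0,0,0.5],"claw":0.5},{"angular":[0,0,0],"delta_pos":[0,0,0],"claw":0.5}]'
```

```text
[[ 0.4361 -0.3123  0.043 ]
 [ 0.4404 -0.3542  0.043 ]] [ 0.25351128 -0.1008398   8.28777274]
t: 16.02
position: [0.4399, -0.3356, 0.0364]
tool_rot: [[-0.105, 0.994, 0.001], [0.994, 0.105, -0.001], [-0.001, 0.001, -1.0]]
ft_force: [-0.6, 0.8, 0.7]
grip_width: 0.0458
```

```bash
python3 -m pendant '[{"angular":[0,0,0],"delta_pos":[0.1,-0.1,0.2],"claw":0.5},{"angular":[0,0,0],"delta_pos":[0,0,0],"claw":0},{"angular":[0,0,0],"delta_pos":[0,0,0],"claw":0},{"angular":[0,0,0],"delta_pos":[0,0,0],"claw":0},{"angular":[0,0,0],"delta_pos":[0,0,0],"claw":0},{"angular":[0,0,0],"delta_pos":[0,0,0],"claw":0}]'
```

```text
t: 16.77
position: [0.4384, -0.3342, 0.034]
tool_rot: [[-0.105, 0.994, 0.0], [0.994, 0.105, 0.0], [0.0, 0.0, -1.0]]
ft_force: [-0.1, 0.3, 1.0]
grip_width: 0.0076
```

```bash
python3 -m pendant '[{"angular":[0,0,0],"delta_pos":[0,0,-3],"claw":0},{"angular":[0,0,0],"delta_pos":[0,0,-3],"claw":0},{"angular":[0,0,0],"delta_pos":[5.4,0.57,0],"claw":0},{"angular":[0,0,0],"delta_pos":[5.4,0.57,0],"claw":0},{"angular":[0,0,0],"delta_pos":[5.4,0.57,0],"claw":0},{"angular":[0,0,0],"delta_pos":[-0.42,4,0],"claw":0},{"angular":[0,0,0],"delta_pos":[-0.42,4,0],"claw":0},{"angular":[0,0,0],"delta_pos":[-0.42,4,0],"claw":0},{"angular":[0,0,0],"delta_pos":[0,0,0],"claw":0},{"angular":[0,0,0],"delta_pos":[0,0,0],"claw":0}]'
python3 - <<'E'
from h import *
import pickle
C,p,d=shot("wrist","w8.png",(180,100,500,340),2.5); pickle.dump(C,open("C1.pkl","wb"))
E
```

```text
t: 18.02
position: [0.5578, -0.1709, 0.0933]
tool_rot: [[-0.105, 0.994, -0.002], [0.994, 0.105, 0.001], [0.001, -0.002, -1.0]]
ft_force: [-0.1, 0.3, -1.7]
grip_width: 0.0077
```

View pics/w8.png

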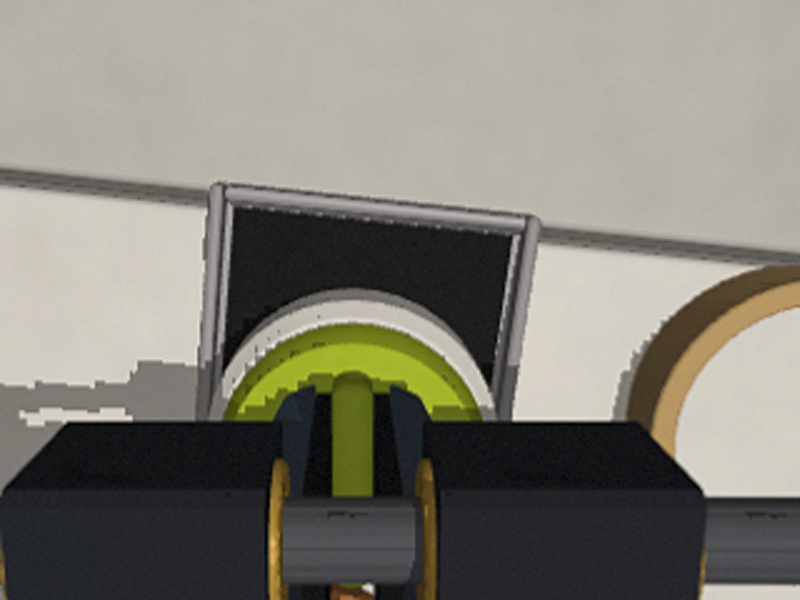

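The dish's far outer corners are at crop (218,186) and (538,220), with the timer held level above it.

```bash
python3 - <<'E'
from h import *
import pickle
C=pickle.load(open("C1.pkl","rb"))
g=lambda u,v:(180+u/2.5,100+v/2.5)
P=ray(C,[g(213,184),g(540,218)],.012); print(P.round(4), P.mean(0)-[0,.046,0])
E
```

```text
[[ 0.5145 -0.1236  0.012 ]
 [ 0.6043 -0.1233  0.012 ]] [ 0.55939865 -0.1694417   0.012     ]
```

```bash
python3 -m pendant '[{"angular":[0,0,0],"delta_pos":[0.05,0.15,0],"claw":0},{"angular":[0,0,0],"delta_pos":[0,0,3],"claw":0},{"angular":[0,0,0],"delta_pos":[0,0,2],"claw":0},{"angular":[0,0,0],"delta_pos":[0,0,0.4],"claw":0},{"angular":[0,0,0],"delta_pos":[0,0,0],"claw":0},{"angular":[0,0,0],"delta_pos":[0,0,0],"claw":0}]'
```

```text
t: 18.82
position: [0.561, -0.1708, 0.041]
tool_rot: [[-0.105, 0.994, 0.002], [0.994, 0.105, -0.001], [-0.001, 0.002, -1.0]]
ft_force: [0.3, -0.4, -0.4]
grip_width: 0.0078
```

```bash
python3 -m pendant '[{"angular":[0,0,0],"delta_pos":[0,0,0.25],"claw":0},{"angular":[0,0,0],"delta_pos":[0,0,0.05],"claw":0},{"angular":[0,0,0],"delta_pos":[0,0,0],"claw":0.4},{"angular":[0,0,0],"delta_pos":[0,0,0],"claw":0.4},{"angular":[0,0,0],"delta_pos":[0,0,0],"claw":0.4},{"angular":[0,0,0],"delta_pos":[0,0,-4],"claw":0.4},{"angular":[0,0,0],"delta_pos":[0,0,-6],"claw":0.4},{"angular":[0,0,0],"delta_pos":[0,-6,-1],"claw":0.4},{"angular":[0,0,0],"delta_pos":[0,-6,-1],"claw":0.4},{"angular":[0,0,0],"delta_pos":[0,-6,-1],"claw":0.4},{"angular":[0,0,0],"delta_pos":[0,0,0],"claw":0.4},{"angular":[0,0,0],"delta_pos":[0,0,0],"claw":0.4}]'
python3 - <<'E'
from h import *
shot("top","t9.png",(210,110,470,350),3); shot("scene","s9.png",(220,180,480,380),3)
E
```

```text
t: 20.32
position: [0.3822, -0.1898, 0.1673]
tool_rot: [[-0.105, 0.994, 0.002], [0.994, 0.105, -0.001], [-0.001, 0.002, -1.0]]
ft_force: [0.2, 0.0, -0.6]
grip_width: 0.0363
```

View pics/t9.png

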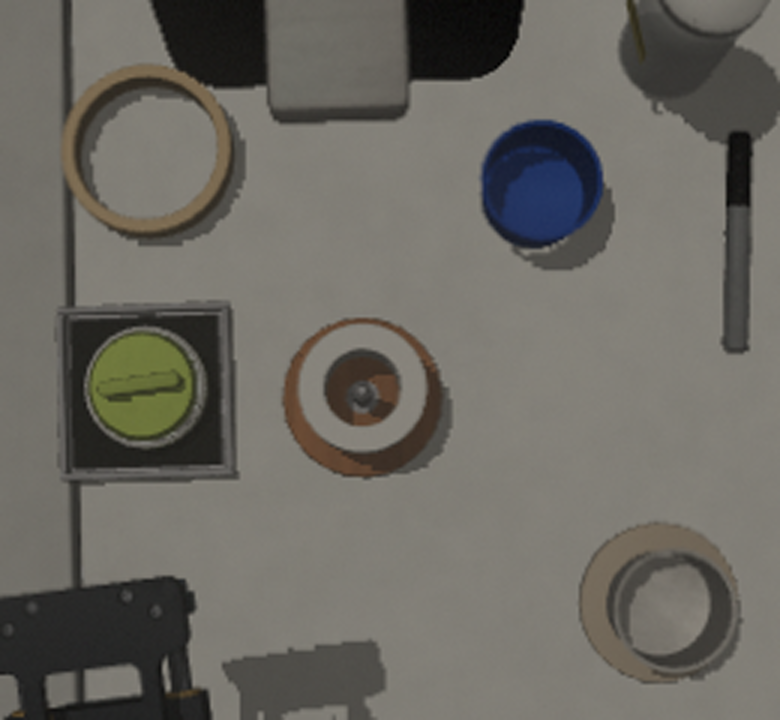

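View pics/s9.png

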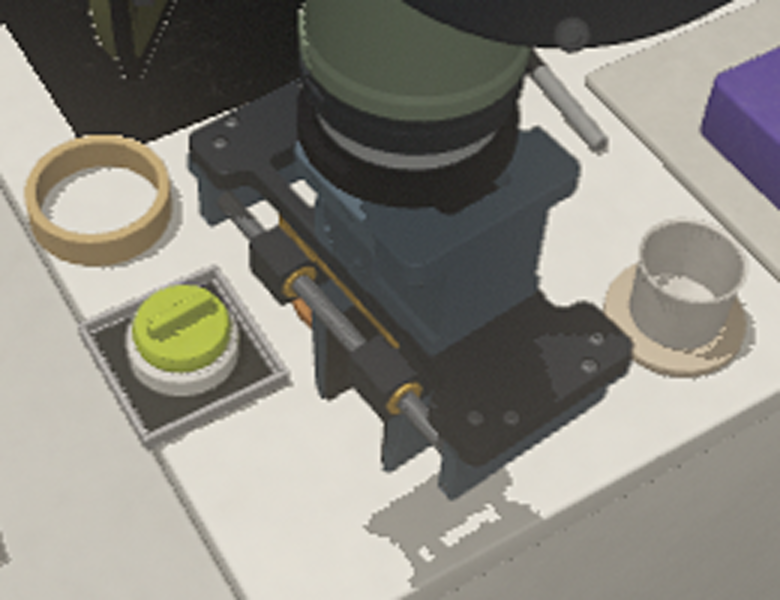

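The timer lies flat in the dish, both rolls are on the post, and the tape is unmoved. The cup's rim centre is at crop (672,613) and the coaster's at (659,602), so I am checking whether perspective explains the offset.

```bash
python3 - <<'E'
from h import *
C=cam("top"); f=lambda u,v:(210+u/3,110+v/3)
print("cup",ray(C,[f(672,613)],.059)," coaster",ray(C,[f(659,602)],.008)," roll top",ray(C,[f(362,387)],.062)," post",ray(C,[f(364,393)],.066)," base",ray(C,[f(363,397)],.01), "cup floor",ray(C,[f(664,606)],.011),"tape",ray(C,[f(148,150)],.024))
E
```

```text
cup [[ 0.43770789 -0.43452445  0.059     ]]  coaster [[ 0.43985821 -0.43650081  0.008     ]]  roll top [[ 0.55409269 -0.28479198  0.062     ]]  post [[ 0.55087075 -0.28570116  0.066     ]]  base [[ 0.55198598 -0.28488448  0.01      ]] cup floor [[ 0.43788308 -0.43857873  0.011     ]] tape [[ 0.68437397 -0.17657895  0.024     ]]
```

The cup is centred within 3 mm, the rolls within 3 mm of the post, and the tape hasn't moved. Nothing touches the robot, so I am handing in.

```bash
python3 -c "
from cell import r
print(r.finish_job())"
```

```text
the job is handed in; nothing more can be done
None
```

The job is done and handed in at about 20.5 s of the 96 s allowed. I put both label rolls on the spindle, then stood the steel cup on the coaster, then set the timer in the dish. Everything was let go and the gripper moved clear.

The last checks, from the top and scene cameras, showed:
- **Rolls:** stacked on the post. The upper roll's centre is about 3 mm from the post; an earlier wrist view showed the two rolls one on the other.
- **Cup:** upright, about 3 mm from the coaster's centre by the top camera. The wrist view just before lowering had put it within 1 mm.
- **Timer:** lies flat on the dish floor, inside the rim.
- **Tape roll:** reads the same position as at the start, within 1 mm.

No check failed. The camera estimates disagreed by up to 5 mm for one roll before its grasp. The force readings printed after each move never went above about 7 N.

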